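# Free the drill-slide lock with a ratchet and wind the carriage to its stop

### The job

On the green slide unit the carriage is locked: flip the ratchet's small orange direction lever over to the loosening side, then swing the ratchet handle to loosen the lock bolt by about a sixth of a turn counter-clockwise, ratcheting back for a second stroke if one is not enough. Then wind the handwheel clockwise until the carriage just touches the yellow stop block, without shoving the stop out of place, and leave the little red figurine standing where it is.

Things in the scene. Friction and masses are not known exactly. Their poses are not given: they have to be found in the camera images.
- slide_base: Green fixed casting of the slide unit, 230 x 430 mm, 30 mm high, at its underside. Its x axis points across the slide away from the robot, its y axis along the slide towards the handwheel end. The yellow stop is at the other end (-y).
- bolt_axis (a point): Fixed point on the upright axis of lock bolt and ratchet, on the boss, 50 mm above the bench, at (-40, 0) mm in slide_base. The bolt's steel flange (66 mm wide, yellow mark, top at 55 mm) and a socket carry the ratchet head, a steel disc of 48 mm diameter from 80 to 101 mm above the bench.
- handle_grip (a point): Centre of the ratchet's black rubber grip, 130 mm from the bolt axis, 90.5 mm above the bench. The grip is a level round bar of 24 mm diameter from 80 to 200 mm from the axis; nearer in is a 15 mm steel neck. The handle lies along the point's -x, away from the bolt. Beside the grip is free; below it nothing is over 40 mm above the bench.
- lever_tab (a point): Centre of the upright orange thumb tab of the direction lever, 36 mm from the bolt axis, above the ratchet's neck. The tab is 6 mm thick, 14 mm long (towards the axis), 22 mm tall, from 103 to 125 mm above the bench; below it are the lever arm (top at 105 mm) and head (top at 101 mm). The lever turns about the bolt axis.
- dir_lever (a joint): Lever angle relative to the handle, rad: 0 tightening side (start), 0.9 loosening side; grows counter-clockwise from above, the same way as the loosening swing. The tab travels 32 mm; 1.5 N starts it, past 0.6 a spring snaps it over to 0.9, where it stays. The push is too light to swing the handle. On the tightening side the handle only clicks round freely counter-clockwise.
- ratchet (a joint): Handle angle about the bolt axis, rad: 0 clockwise end, 1.5 counter-clockwise end, growing counter-clockwise from above. Starts at 0.1 to 0.7. Stays where it is left. Free clicking needs about 4 N at the grip, loosening about 12 N.
- lock_bolt (a joint): Angle by which the bolt has been loosened, rad: 0 tight, growing counter-clockwise from above, at most 2.6. With the lever on the loosening side it turns with the handle counter-clockwise and stays when the handle goes back. 24 teeth: up to 0.27 rad of each stroke is lost before it bites. The carriage is free above about 0.75.
- wheel_axis (a point): Fixed point on the upright axis of the handwheel, 80 mm above the bench, at (-30, 170) mm in slide_base. The wheel is a dark steel rim of 102 mm outer diameter, its top 82 mm above the bench.
- knob_mid (a point): Middle of the red upright knob on the handwheel's rim, 45 mm from the wheel's axis, 103 mm above the bench. The knob is a cylinder of 18 mm diameter from 83 to 119 mm above the bench; it spins freely on its own pin, so a hand of fixed orientation can lead it round in a circle.
- handwheel (a joint): Handwheel angle, rad, 0 at the start, growing clockwise from above. The carriage moves 15 mm per rad towards the stop. About 3 N at the knob turns it when the bolt is loose; before that it is locked. It stays where it is left.
- carriage_face (a point): Centre of the aluminium carriage's end face that looks towards the yellow stop, 56 mm above the bench. The carriage is a 104 x 130 mm table with a clamped wooden block; it moves along slide_base's -y.
- stop_face (a point): Centre of the yellow stop block's face that looks towards the carriage, 56 mm above the bench; its y axis points to the carriage. The distance from here to carriage_face is the gap: 50 to 95 mm at the start, 0 when they touch. The stop is clamped to the rails and slips if driven with more than 60 N (about 20 N at the knob).
- figurine_mid (a point): Middle of a loose ceramic figurine with red robe and white head, 119 mm tall, 52 mm wide at the foot; 60 mm above its foot. It stands on the bench beyond the stop's end of the slide unit. Leave it alone.
Not all that is in view belongs to the job. Leave any blue or grey look-alike of the part that bears figurine_mid alone.

How it is judged:
On the way, in this order (a step that is already met when the one before it is completed fails the run):
1. the direction lever has been flipped to the loosening side (value of joint dir_lever above 0.75 rad), for 0.2 s.
2. the lock bolt has been loosened by at least 0.85 rad (about 49 degrees) counter-clockwise (value of joint lock_bolt above 0.85 rad), for 0.2 s.
At the end, for the whole second after the job is handed in: The lock bolt stands loosened by at least 0.85 rad, the carriage rests against the yellow stop (gap under 2.5 mm) with the handwheel still, the stop is within 4 mm of where it was, and the figurine still stands upright within 30 mm of its place (value of joint lock_bolt above 0.85 rad and y of carriage_face in the frame of stop_face between -0.0025 and 0.0025 m and distance of stop_face from where it was at the start of the episode below 0.004 m and velocity of joint handwheel between -0.05 and 0.05 rad/s and angle between figurine_mid's own z axis and vertical below 0.3 rad and distance of figurine_mid from where it was at the start of the episode below 0.03 m); the robot touches nothing.
It fails at once if the stop block is shoved more than 4 mm (distance of stop_face from where it was at the start of the episode above 0.004 m).
It fails at once if the figurine is tipped or pushed more than 30 mm (angle between figurine_mid's own z axis and vertical above 0.3 rad or distance of figurine_mid from where it was at the start of the episode above 0.03 m).
It also fails if it takes over 72 s, if anything falls off the work surface, if the arm or the gripper's body presses on something with over 40 N, if the wrist force passes 120 N, or if a joint passes its speed limit or range.

### The arm

A 6-joint arm with a two-finger parallel gripper is mounted at the origin on the work surface. World frame = base frame: x ahead of the robot, y to its left, z up, the work surface at z = 0. Lengths are in m, angles in rad, forces in N, time in s.
With the tool pointing down it reaches from about 0.35 to 0.775 m from the base axis. Payload 7.3 kg.
Tool frame: the origin (TCP) lies at the very end of the fingers, on their centre line; the grasp point (between the pads) lies 19 mm behind it; x points along the fingers, y is the direction in which the jaws open and shut, and the axes are right-handed (so a half turn about x gives the same grasp; the last joint's range is limited). The gripper opens to 92 mm and grips with 3 to 60 N. Pads are 19 mm wide; open, the fingers measure 130 mm over their backs; the gripper's body (75 mm by 190 mm) begins 47 mm behind the grasp point.
Start: joints at [-1.426, 0.342, 1.524, -0, 1.275, -0.146], TCP at [0.151, -0.503, 0.227] pointing down, gripper open.
Joint ranges: [-2.53, 2.53], [-0.77, 2.02], [0.04, 2.7], [-1, 4.14], [0.28, 2.66], [-3.11, 3.11]. Speed limits (rad/s): [2.57, 2.57, 3.14, 3.14, 3.14, 3.14].

### API

Orientations are given as [roll, pitch, yaw] about the fixed x, y, z axes, in that order (R = Rz(yaw) Ry(pitch) Rx(roll)).
In Python, from cell import robot gives the robot as it stands.
- The arm moves only by the tool play_rows, never from a script. Its argument "moves" is a list that holds one entry, the list of rows, each a list of 5 numbers: the shift along the tool's x, y, z in m, then the turn about the tool's x in degrees, then the opening, from -1 (shut) to 1 (fully open), so that 0 is half open. A call has exactly 10 rows; each row shifts and turns the pose as measured when the row begins, along the tool's axes as they then stand; what a row does not reach is not made up. A row lasts 1/10 s, in which the tool goes at most 50 mm and 8.59 degrees, less where a joint would pass 70% of its speed; a pose out of reach is approached as far as the arm can. A call with a gripper value outside its range is refused whole. The fingers move at their own pace and stop on an object; "grip_force" is the grip in N (left out, the last holds). Time passes only in rows, so rows that do not move let the fingers close, or fill a call up. It gives the time, the measured TCP pose, the force and the opening at its end, in the units of the state.
- robot.observe(): the state, without advancing time (a new reading comes with each control period).
- robot.read_camera(name): name is "scene" or "top" or "wrist"; returns the picture (420x560x3 uint8, red, green, blue); there is no depth.
- robot.get_calibration(name): a dict with "mtx" (3x3 intrinsics, pixels), "view" (4x4, takes a point from world to camera coordinates). Camera axes: x right, y up, looking along -z (the intrinsics and any distortion apply to the point x, -y, -z); pixel columns grow to the right and rows downward; lengths in m; the calibration is good to about 2 mm. A picture is of the moment at which its call begins: read the wrist's pose just before it. get_calibration takes no time and is no camera call; for the wrist camera it gives the pose at the moment of the call.
- robot.hand_in(): hands the job in, once; it reports no verdict.
Trained networks look in the newest picture that a camera, given by its name, has taken for a name from the list of things; names that differ only in an ending like _2 or _b are one class to them, and where a whole thing is asked for, a point or a joint stands for the part that bears it (a point fixed in the world has none). Each returns a list of dicts, best first, with "score" (0 to 1); they miss things now and then, are a little off and sometimes report something else, mostly with a low value. They report only what shows in the picture. A call takes as long as a camera call. They do not tell look-alikes from the thing itself.
- robot.spot_in(camera, label): "point" ([column, row] in pixels, amid what is visible of it).
The state is a dict: "time": time; "qpos": joint angles; "qvel": joint speeds; "joint_efforts": joint torques, N m; "tool_pos": TCP position; "tool_rot": TCP orientation; "contact_force": force on the tool from outside, world axes, zero at the start; "torque": the same for the moment, N m; "opening": finger opening in m.
Only numpy, scipy, OpenCV 4.12 (cv2) and the standard library are available. Lean on these libraries where they do the work, as an engineer would, in place of code of your own. Each camera call takes 0.05 s, during which the arm holds its last target.

## Working session

There is one attempt and no reset: what is moved stays moved. The work goes in short steps, Python scripts to look and compute and a tool call to move; the robot and the scene stay as the last step left them, time stands still between calls to the robot, and variables do not carry over. Pictures are saved under pics/ and viewed, and the job is handed in when it is done.

Besides the shell and the picture viewer there is one more tool, called after ">>>" in YAML: its name, and indented under it one key for each argument. play_rows: Moves the arm, as the interface text tells. Its arguments: {"type":"object","properties":{"moves":{"type":"array"},"grip_force":{"type":"number"}},"required":["moves"]}

```bash
ls; mkdir -p pics; python3 - <<'E'
from cell import robot
import cv2,numpy as np
print({k:np.round(v,3).tolist() for k,v in robot.observe().items()})
for c in ["scene","top"]:
    im=robot.read_camera(c); cv2.imwrite(f"pics/{c}0.png",im[:,:,::-1])
    k=robot.get_calibration(c); print(c,np.round(k["mtx"],1).tolist(),np.round(k["view"],3).tolist(),k.keys())
    for l in ["slide_base","handle_grip","lever_tab","knob_mid","carriage_face","stop_face","figurine_mid"]:
        print(l,[(np.round(d["point"]).tolist(),round(d["score"],2)) for d in robot.spot_in(c,l)][:3])
print(robot.observe()["time"])
E
```

```text
pics
{'time': 0.0, 'qpos': [-1.426, 0.343, 1.525, -0.0, 1.275, -0.146], 'qvel': [-0.001, 0.0, -0.002, -0.0, 0.001, 0.0], 'joint_efforts': [-0.002, -43.124, -24.423, 0.072, 0.056, -0.0], 'tool_pos': [0.15, -0.503, 0.226], 'tool_rot': [-1.707, 1.569, 1.726], 'contact_force': [-0.54, 1.181, 0.501], 'torque': [-0.034, -0.036, 0.024], 'opening': 0.092}
scene [[388.6, 0.0, 274.3], [0.0, 388.6, 213.4], [0.0, 0.0, 1.0]] [[0.313, 0.95, -0.016, -0.091], [-0.685, 0.238, 0.689, 0.391], [0.658, -0.205, 0.725, -1.285], [0.0, 0.0, 0.0, 1.0]] dict_keys(['mtx', 'view'])
slide_base [([317.0, 241.0], 0.61), ([305.0, 181.0], 0.41), ([371.0, 180.0], 0.22)]
handle_grip [([302.0, 180.0], 0.66)]
lever_tab [([310.0, 187.0], 0.67)]
knob_mid [([371.0, 179.0], 0.65)]
carriage_face [([361.0, 235.0], 0.56)]
stop_face [([293.0, 262.0], 0.59)]
figurine_mid [([109.0, 290.0], 0.73), ([166.0, 285.0], 0.68), ([120.0, 244.0], 0.65)]
top [[496.9, 0.0, 274.2], [0.0, 496.9, 212.2], [0.0, 0.0, 1.0]] [[-0.005, -1.0, -0.018, -0.097], [0.996, -0.006, 0.089, -0.614], [-0.089, -0.018, 0.996, -1.274], [0.0, 0.0, 0.0, 1.0]] dict_keys(['mtx', 'view'])
slide_base [([235.0, 196.0], 0.77), ([241.0, 219.0], 0.26)]
handle_grip [([234.0, 253.0], 0.86)]
lever_tab []
knob_mid [([175.0, 220.0], 0.63)]
carriage_face [([215.0, 177.0], 0.82)]
stop_face [([277.0, 168.0], 0.74)]
figurine_mid [([364.0, 182.0], 0.86), ([350.0, 240.0], 0.77), ([398.0, 232.0], 0.64)]
0.8
```

```bash
python3 - <<'E'
import cv2
a=cv2.imread("pics/top0.png")[110:310,130:430]
cv2.imwrite("pics/top0c.png",cv2.resize(a,None,fx=2.66,fy=2.66,interpolation=cv2.INTER_CUBIC))
a=cv2.imread("pics/scene0.png")[130:330,80:430]
cv2.imwrite("pics/scene0c.png",cv2.resize(a,None,fx=2.28,fy=2.28,interpolation=cv2.INTER_CUBIC))
E
```

```text
(no output)
```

View pics/top0c.png

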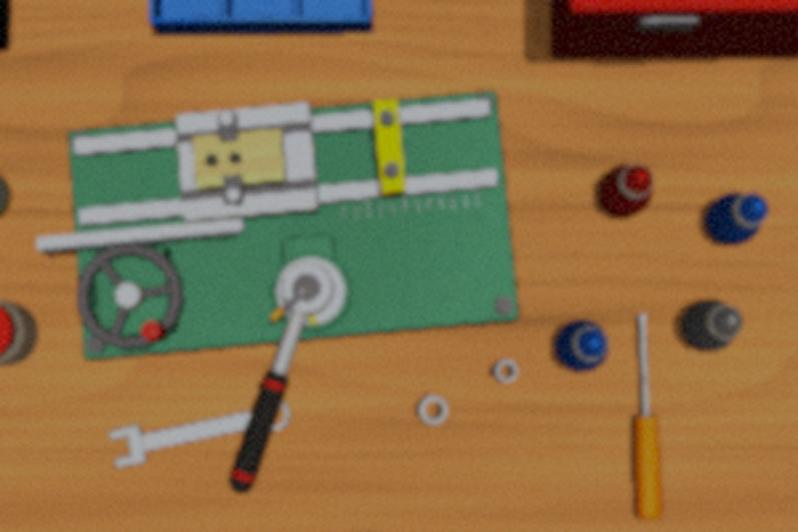

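View pics/scene0c.png

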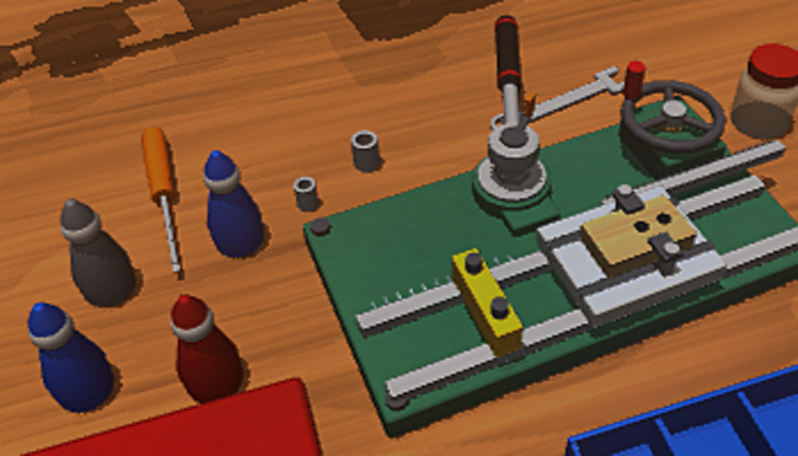

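Red figurine at top pixel (364,182), which matches the description; the look-alikes are blue (350,240), (398,232ish) and grey. None of these will be approached. The handle points towards the robot, with the orange tab on its left (clockwise) side at crop (276,314).

```bash
cat > h.py <<'E'
import numpy as np,cv2
from cell import robot
def ray(cam,px,z,k=None):
    k=k or robot.get_calibration(cam); V=np.array(k["view"]); M=np.array(k["mtx"])
    d=np.array([(px[0]-M[0,2])/M[0,0],-(px[1]-M[1,2])/M[1,1],-1.])
    R=V[:3,:3]; c=-R.T@V[:3,3]; w=R.T@d
    return c+w*(z-c[2])/w[2]
def proj(cam,p,k=None):
    k=k or robot.get_calibration(cam); V=np.array(k["view"]); M=np.array(k["mtx"])
    q=V[:3,:3]@np.asarray(p,float)+V[:3,3]; return np.array([M[0,0]*q[0]/-q[2]+M[0,2],M[1,1]*q[1]/q[2]+M[1,2]])
def tp(cx,cy): return (cx/2.66+130-.3,cy/2.66+110-.3)
E
python3 - <<'E'
from h import *
from scipy.optimize import least_squares
P={}
for n,c,z in [("c1",(70,132),.03),("c2",(496,93),.03),("c3",(518,319),.03),("c4",(86,358),.03),("head",(306,287),.101),("flange",(311,292),.055),("hub",(128,295),.085),("knob",(152,331),.119),("grip_in",(276,378),.0905),("grip_out",(241,486),.0905),("tab",(276,314),.12),("car",(318,160),.06),("stop",(376,148),.06)]:
    P[n]=ray("top",tp(*c),z)[:2]; print(n,np.round(P[n],4))
# base fit: x away, y towards handwheel
m={"c1":(.115,.215),"c2":(.115,-.215),"c3":(-.115,-.215),"c4":(-.115,.215),"head":(-.04,0),"hub":(-.03,.17)}
def f(v):
    c,s=np.cos(v[2]),np.sin(v[2]);R=np.array([[c,-s],[s,c]])
    return np.concatenate([v[:2]+R@np.array(m[k])-P[k] for k in m])
r=least_squares(f,[.6,0,0]);print(r.x,np.round(r.fun*1000,1))
v=r.x;c,s=np.cos(v[2]),np.sin(v[2]);R=np.array([[c,-s],[s,c]])
B=v[:2]+R@[-.04,0];W=v[:2]+R@[-.03,.17]
print("bolt",B,"wheel",W)
for n in ["knob"]: print(n,np.linalg.norm(P[n]-W),np.degrees(np.arctan2(*(P[n]-W)[::-1])))
for n in ["grip_in","grip_out","tab"]: print(n,np.linalg.norm(P[n]-B),np.degrees(np.arctan2(*(P[n]-B)[::-1])))
print("carstop in base",R.T@(P["car"]-v[:2]),R.T@(P["stop"]-v[:2]))
E
```

```text
c1 [0.7555 0.2122]
c2 [ 0.7911 -0.2115]
c3 [ 0.5667 -0.2302]
c4 [0.531  0.1928]
head [ 0.5938 -0.0285]
flange [ 0.5926 -0.0297]
hub [0.5886 0.1405]
knob [0.553  0.1109]
grip_in [5.099e-01 2.000e-04]
grip_out [0.4106 0.0324]
tab [ 0.5678 -0.0026]
car [ 0.7201 -0.0369]
stop [ 0.7314 -0.093 ]
[ 0.65222246 -0.01449258  0.09978857] [-10.3  -1.3  -3.1  -5.4  -7.5  -9.7 -14.6  -4.8  18.6  10.   16.9  11.2]
bolt [ 0.61242145 -0.01847751] wheel [0.60543578 0.15167302]
knob 0.06644761181396197 -142.12247730178171
grip_in 0.10419676687764735 169.65086088494107
grip_out 0.20810667204043676 165.85328806807053
tab 0.04737540477503894 160.38102299185584
carstop in base [ 0.0652848  -0.02901713] [ 0.07091932 -0.08598837]
```

```bash
cat >> h.py <<'E'
from scipy.spatial.transform import Rotation as Ro
def tool():
    o=robot.observe(); return np.array(o["tool_pos"]),Ro.from_euler("xyz",o["tool_rot"]).as_matrix(),o
def yaw(R): return np.degrees(np.arctan2(R[1,1],R[0,1]))   # direction of tool y
def show():
    p,R,o=tool(); print("t",round(o["time"],2),"p",np.round(p,4),"yaw_y",round(yaw(R),2),"xz",round(R[2,0],4),"F",np.round(o["contact_force"],1),"op",round(o["opening"],4)); return p,R,o
def to(target,p=None,R=None):
    if p is None: p,R,_=tool()
    return R.T@(np.array(target)-p)
def rows(pts,yaws,p,R,op):
    """world waypoints + tool-y yaw deg -> row shifts, assuming each reached"""
    out=[]; yc=yaw(R)
    for q,y in zip(pts,yaws):
        c,s=np.cos(np.radians(yc)),np.sin(np.radians(yc))
        d=np.array(q)-p
        yv=np.array([c,s,0]); xv=np.array([0,0,-1.]); zv=np.cross(xv,yv)
        t=-((y-yc+180)%360-180)  # x points down: + turn about x = clockwise from above
        out.append([round(float(d@xv),4),round(float(d@yv),4),round(float(d@zv),4),round(t,2),op]); p=np.array(q);yc=y
    return out
E
python3 - <<'E'
from h import *
p,R,o=show(); print(np.round(R,3)); print(to([.5,.0,.25]), o["qpos"])
E
```

```text
t 0.8 p [ 0.1506 -0.503   0.2268] yaw_y -73.34 xz -1.0 F [ 0.4  0.3 -0.4] op 0.0919
[[ 0.     0.287 -0.958]
 [-0.    -0.958 -0.287]
 [-1.     0.     0.   ]]
[-0.02331572 -0.38164045 -0.47900699] [-1.42599048e+00  3.41979763e-01  1.52410161e+00 -1.33710928e-05
  1.27537530e+00 -1.46037011e-01]
```

>>> play_rows:
  moves:
    - [[-0.002, -0.031, -0.039, 0, 1], [-0.002, -0.031, -0.039, 0, 1], [-0.002, -0.031, -0.039, 0, 1], [-0.002, -0.031, -0.039, 0, 1], [-0.002, -0.031, -0.039, 0, 1], [-0.002, -0.031, -0.039, 0, 1], [-0.002, -0.031, -0.039, 0, 1], [-0.002, -0.031, -0.039, 0, 1], [-0.002, -0.031, -0.039, 0, 1], [-0.002, -0.031, -0.039, 0, 1]]

```text
time: 1.8
tool_pos: [0.4364, -0.0952, 0.2467]
tool_rot: [2.018, 1.564, -0.845]
contact_force: [-0.1, -1.0, 0.2]
opening: 0.092
```

```bash
python3 - <<'E'
from h import *
p,R,o=show(); print(to([.5,.0,.25]), o["qpos"])
print(rows([[.5,0,.25]],[-109],p,R,0))
E
```

```text
t 1.8 p [ 0.4364 -0.0952  0.2467] yaw_y -74.04 xz -1.0 F [-0.1 -1.   0.2] op 0.092
[-0.00343669 -0.07399328 -0.08728157] [-0.38450595  0.17759106  1.69238535 -0.00295844  1.26593473  0.90864971]
[[-0.0033, -0.074, -0.0873, np.float64(34.96), 0]]
```

>>> play_rows:
  moves:
    - [[-0.001, -0.025, -0.029, 0, -0.3], [-0.001, -0.025, -0.029, 0, -0.3], [-0.001, -0.025, -0.029, 0, -0.3], [0, 0, 0, 7, -0.3], [0, 0, 0, 7, -0.3], [0, 0, 0, 7, -0.3], [0, 0, 0, 7, -0.3], [0, 0, 0, 7, -0.3], [0, 0, 0, 0, -0.3], [0, 0, 0, 0, -0.3]]

```text
time: 2.8
tool_pos: [0.5045, 0.0133, 0.25]
tool_rot: [2.977, 1.563, -0.505]
contact_force: [0.1, 0.6, 1.3]
opening: 0.0325
```

```bash
python3 - <<'E'
from h import *
p,R,o=show()
im=robot.read_camera("wrist"); cv2.imwrite("pics/w1.png",im[:,:,::-1])
k=robot.get_calibration("wrist"); print(np.round(k["view"],3).tolist())
for l in ["handle_grip","lever_tab","knob_mid","dir_lever","ratchet"]:
    print(l,[(np.round(d["point"]).tolist(),round(d["score"],2)) for d in robot.spot_in("wrist",l)][:3])
for n,q in dict(B=[.593,-.029,.101],tab=[.568,-.003,.125],grip=[.470,.0125,.0905],W=[.5887,.141,.085],knob=[.553,.111,.119]).items(): print(n,proj("wrist",q,k))
E
```

```text
t 2.8 p [0.5045 0.0133 0.25  ] yaw_y -109.53 xz -1.0 F [0.1 0.6 1.3] op 0.0325
[[-0.336, -0.942, 0.001, 0.182], [0.904, -0.323, -0.279, -0.411], [0.264, -0.093, 0.96, -0.546], [0.0, 0.0, 0.0, 1.0]]
handle_grip [([288.0, 126.0], 0.67)]
lever_tab [([286.0, 72.0], 0.9)]
knob_mid [([109.0, 140.0], 0.9)]
dir_lever [([290.0, 76.0], 0.87)]
ratchet [([290.0, 131.0], 0.8)]
B [289.30117297  69.32423657]
tab [268.53980064 112.6987767 ]
grip [289.8705555  221.00268621]
W [106.84518924 144.76084538]
knob [141.96462212 179.39419142]
```

View pics/w1.png

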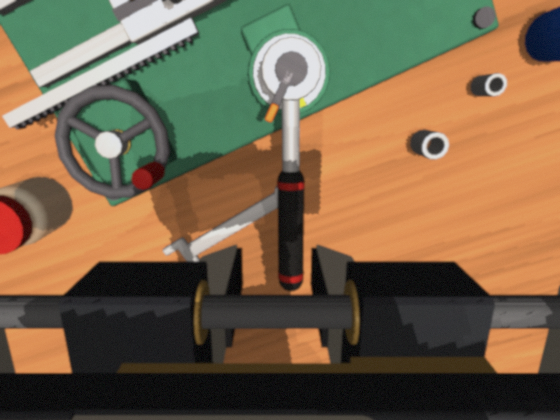

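```bash
python3 - <<'E'
from h import *
p,R,o=show()
print(to([.5664,-.0026,.109]),R.round(3).tolist())
E
```

```text
t 3.1 p [0.5045 0.0132 0.25  ] yaw_y -109.66 xz -1.0 F [-0.7  0.1  0.5] op 0.0322
[ 0.14149327 -0.00611364 -0.06245528] [[0.007, -0.336, -0.942], [-0.004, -0.942, 0.336], [-1.0, 0.001, -0.008]]
```

>>> play_rows:
  moves:
    - [[0.02, -0.002, -0.02, 0, -0.3], [0.02, -0.002, -0.02, 0, -0.3], [0.02, -0.002, -0.022, 0, -0.3], [0.02, 0, 0, 0, -0.3], [0.02, 0, 0, 0, -0.3], [0.02, 0, 0, 0, -0.3], [0.013, 0, 0, 0, -0.3], [0.006, 0, 0, 0, -0.3], [0, 0, 0, 0, -0.3], [0, 0, 0, 0, -0.3]]

```text
time: 4.1
tool_pos: [0.5703, -0.0036, 0.1077]
tool_rot: [3.11, 1.559, -0.369]
contact_force: [-0.4, -0.2, -0.0]
opening: 0.0321
```

```bash
python3 - <<'E'
from h import *
p,R,o=show()
print(to([.5664,-.0026,.109]))
im=robot.read_camera("wrist"); cv2.imwrite("pics/w2.png",im[:,:,::-1])
E
```

```text
t 4.1 p [ 0.5703 -0.0036  0.1077] yaw_y -109.34 xz -0.9999 F [-0.4 -0.2 -0. ] op 0.0321
[-0.00132991  0.00033834  0.00395424]
```

View pics/w2.png

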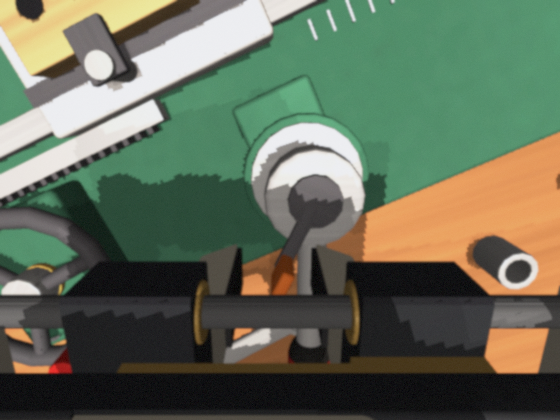

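The orange tab is at (283,275), between the two fingers, so I'm pushing it along tool +y.

>>> play_rows:
  moves:
    - [[-0.001, 0.004, 0.003, 0, -0.3], [0, 0.005, 0, 0, -0.3], [0, 0.005, 0, 0, -0.3], [0, 0.005, 0, 0, -0.3], [0, 0.005, 0, 0, -0.3], [0, 0.005, 0, 0, -0.3], [0, 0.004, 0, 0, -0.3], [0, 0.004, 0, 0, -0.3], [0, 0.003, 0, 0, -0.3], [0, 0, 0, 0, -0.3]]

```text
time: 5.15
tool_pos: [0.5533, -0.043, 0.1115]
tool_rot: [-3.016, 1.555, -0.212]
contact_force: [-0.2, 0.1, -0.2]
opening: 0.032
```

```bash
python3 - <<'E'
from h import *
p,R,o=show()
im=robot.read_camera("wrist"); cv2.imwrite("pics/w3.png",im[:,:,::-1])
E
```

```text
t 5.15 p [ 0.5533 -0.043   0.1115] yaw_y -109.36 xz -0.9999 F [-0.2  0.1 -0.2] op 0.032
```

View pics/w3.png

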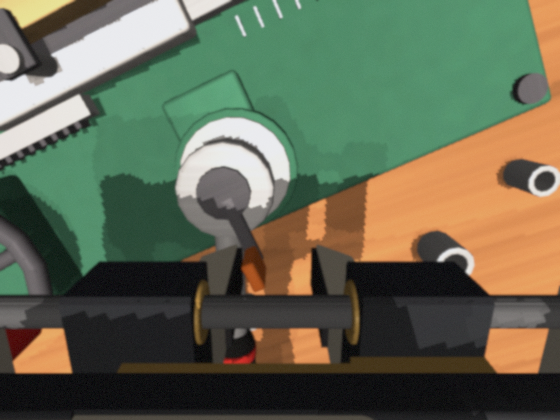

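```bash
python3 - <<'E'
from h import *
p,R,o=show()
print(to([.470,.0133,.0715]),to([p[0],p[1],.16]))
E
```

```text
t 5.2 p [ 0.5533 -0.0429  0.1115] yaw_y -109.36 xz -0.9999 F [-0.3  0.1 -0.2] op 0.0322
[ 0.03858669 -0.0253539   0.09784073] [-4.84523826e-02 -9.44458343e-05 -7.47448570e-04]
```

>>> play_rows:
  moves:
    - [[-0.025, 0, 0, 0, -0.1], [-0.025, 0, 0, 0, -0.1], [0, -0.009, 0.032, 0, -0.1], [0, -0.009, 0.032, 0, -0.1], [0, -0.008, 0.034, 0, -0.1], [0, 0, 0, 0, -0.1], [0.03, 0, 0, 0, -0.1], [0.03, 0, 0, 0, -0.1], [0.028, 0, 0, 0, -0.1], [0, 0, 0, 0, -0.1]]

```text
time: 6.2
tool_pos: [0.4725, 0.0136, 0.0738]
tool_rot: [-3.074, 1.544, -0.269]
contact_force: [0.8, -0.3, -0.3]
opening: 0.0411
```

```bash
python3 - <<'E'
from h import *
p,R,o=show()
print(to([.470,.0133,.0715]))
im=robot.read_camera("wrist"); cv2.imwrite("pics/w4.png",im[:,:,::-1])
im=robot.read_camera("scene"); cv2.imwrite("pics/s4.png",im[100:330,150:450,::-1])
E
```

```text
t 6.2 p [0.4725 0.0136 0.0738] yaw_y -109.31 xz -0.9996 F [ 0.8 -0.3 -0.3] op 0.0411
[0.00225142 0.0010847  0.00227999]
```

View pics/w4.png

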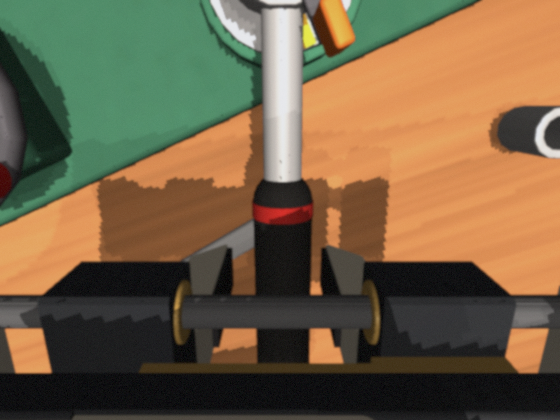

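View pics/s4.png

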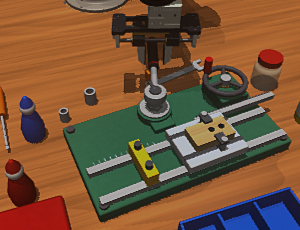

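>>> play_rows:
  moves:
    - [[0.002, 0.001, 0.002, 0, -0.35], [0, 0, 0, 0, -0.35], [0, 0.009, -0.0003, -4, -0.35], [0, 0.009, -0.0003, -4, -0.35], [0, 0.009, -0.0003, -4, -0.35], [0, 0.009, -0.0003, -4, -0.35], [0, 0.009, -0.0003, -4, -0.35], [0, 0.009, -0.0003, -4, -0.35], [0, 0.009, -0.0003, -4, -0.35], [0, 0.009, -0.0003, -4, -0.35]]

```text
time: 7.3
tool_pos: [0.4702, -0.0498, 0.0807]
tool_rot: [3.116, 1.531, 0.213]
contact_force: [0.6, 10.3, -6.7]
opening: 0.0298
```

```bash
cat >> h.py <<'E'
B=np.array([.593,-.029]); W=np.array([.5887,.141])
def pol(C,p): d=np.array(p[:2])-C; return round(float(np.hypot(*d)),4),round(float(np.degrees(np.arctan2(d[1],d[0])))%360,2)
E
python3 - <<'E'
from h import *
p,R,o=show()
print(pol(B,p))
im=robot.read_camera("wrist"); cv2.imwrite("pics/w5.png",im[:,:,::-1])
E
```

```text
t 7.3 p [ 0.4702 -0.0498  0.0807] yaw_y -76.33 xz -0.9992 F [ 0.6 10.3 -6.7] op 0.0298
(0.1245, 189.61)
```

View pics/w5.png

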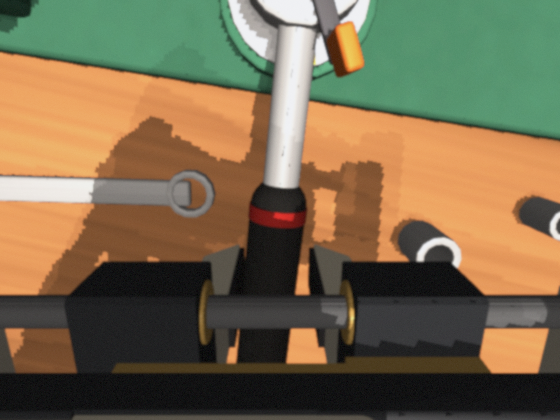

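>>> play_rows:
  moves:
    - [[0.003, 0.009, 0.001, -3.5, -0.35], [0.003, 0.009, 0.001, -3.5, -0.35], [0.003, 0.009, 0.001, -3.5, -0.35], [0.002, 0.009, 0.001, -4, -0.35], [0.002, 0.009, 0.0, -4, -0.35], [0.001, 0.009, 0.0, -4, -0.35], [0.001, 0.009, 0.0, -4, -0.35], [0.001, 0.009, 0, -4, -0.35], [0.001, 0, 0, 0, -0.35], [0, 0, 0, 0, -0.35]]

```text
time: 8.35
tool_pos: [0.4915, -0.1011, 0.0732]
tool_rot: [-2.995, 1.529, 0.941]
contact_force: [-1.5, 2.7, -1.2]
opening: 0.0296
```

```bash
python3 - <<'E'
from h import *
p,R,o=show()
print(pol(B,p),R.round(3).tolist())
im=robot.read_camera("wrist"); cv2.imwrite("pics/w6.png",im[:,:,::-1])
E
```

```text
t 8.35 p [ 0.4915 -0.1011  0.0732] yaw_y -44.44 xz -0.9991 F [-1.5  2.7 -1.2] op 0.0296
(0.1245, 215.38) [[0.025, 0.714, -0.7], [0.034, -0.7, -0.713], [-0.999, -0.006, -0.042]]
```

View pics/w6.png

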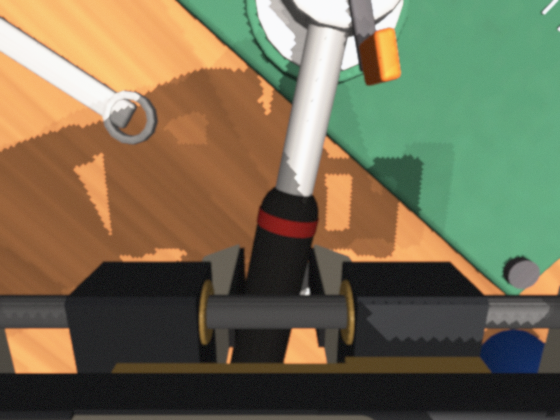

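>>> play_rows:
  moves:
    - [[0.001, 0.009, 0.0017, 0, -0.35], [0.001, 0.009, 0.0012, 0, -0.35], [0.001, 0.009, 0.0006, 0, -0.35], [0.001, 0.009, 0.0, -4, -0.35], [0.001, 0.009, 0.0, -4, -0.35], [0.001, 0.005, 0.0, 0, -0.35], [0, 0, 0, 0, -0.35], [0, 0, 0, 0, -0.35], [0, 0, 0, 0, -0.35], [0, 0, 0, 0, -0.35]]

```text
time: 9.4
tool_pos: [0.5146, -0.1281, 0.069]
tool_rot: [-2.493, 1.519, 1.588]
contact_force: [-0.8, 2.1, -1.3]
opening: 0.0299
```

```bash
python3 - <<'E'
from h import *
p,R,o=show()
print(pol(B,p),R.round(3).tolist())
im=robot.read_camera("wrist"); cv2.imwrite("pics/w7.png",im[:,:,::-1])
im=robot.read_camera("top"); cv2.imwrite("pics/t7.png",cv2.resize(im[110:310,130:430,::-1],None,fx=2.66,fy=2.66))
E
```

```text
t 9.4 p [ 0.5146 -0.1281  0.069 ] yaw_y -36.13 xz -0.9987 F [-0.8  2.1 -1.3] op 0.0299
(0.1264, 231.64) [[-0.001, 0.807, -0.59], [0.052, -0.589, -0.806], [-0.999, -0.031, -0.041]]
```

View pics/w7.png

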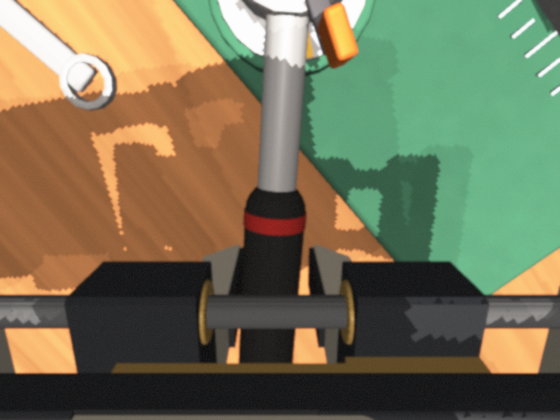

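View pics/t7.png

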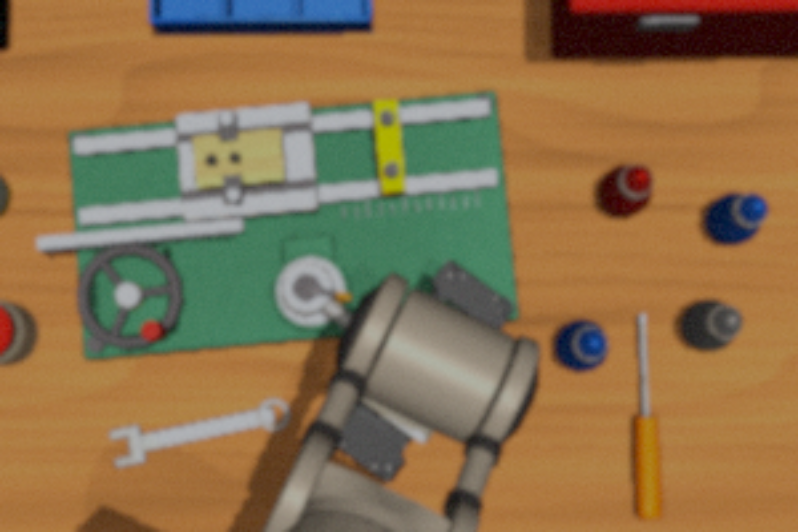

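>>> play_rows:
  moves:
    - [[0, 0.008, 0.0, -3.5, -0.35], [0, 0.008, 0.0, -3.5, -0.35], [0, 0.006, 0.0, -1, -0.35], [0, 0, 0, 0, -0.35], [0, -0.002, 0, 0, -0.35], [0, 0, 0, 0, -0.1], [0, 0, 0, 0, -0.1], [-0.03, 0, 0, 0, -0.1], [-0.03, 0, 0, 0, -0.1], [-0.04, 0, 0, 0, -0.1]]

```text
time: 10.5
tool_pos: [0.5171, -0.134, 0.167]
tool_rot: [-2.12, 1.479, 2.106]
contact_force: [0.3, -0.8, -1.2]
opening: 0.041
```

```bash
python3 - <<'E'
from h import *
p,R,o=show()
print(pol(B,p),R.round(3).tolist())
im=robot.read_camera("wrist"); cv2.imwrite("pics/w8.png",im[:,:,::-1])
k=robot.get_calibration("wrist")
for a in range(0,360,30): print(a,proj("wrist",[B[0]+.03*np.cos(np.radians(a)),B[1]+.03*np.sin(np.radians(a)),.055],k).round())
E
```

```text
t 10.5 p [ 0.5171 -0.134   0.167 ] yaw_y -27.77 xz -0.9958 F [ 0.3 -0.8 -1.2] op 0.041
(0.1296, 234.15) [[-0.047, 0.882, -0.469], [0.079, -0.464, -0.882], [-0.996, -0.078, -0.048]]
0 [346.   6.]
30 [331. -12.]
60 [310. -19.]
90 [287. -13.]
120 [271.   4.]
150 [265.  27.]
180 [270.  50.]
210 [284.  67.]
240 [305.  73.]
270 [326.  68.]
300 [343.  52.]
330 [350.  29.]
```

View pics/w8.png

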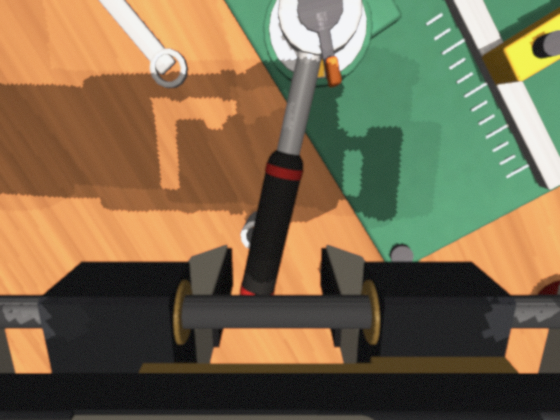

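```bash
python3 - <<'E'
from h import *
for f,(x,y,w,h) in dict(w8=(250,0,130,110),w1=(230,20,130,110),top0=(220,200,50,45)).items():
    a=cv2.imread(f"pics/{f}.png")[y:y+h,x:x+w]
    hsv=cv2.cvtColor(a,cv2.COLOR_BGR2HSV); m=cv2.inRange(hsv,(22,120,80),(38,255,255))
    n,l,s,c=cv2.connectedComponentsWithStats(m)
    print(f,[(c[i].round(1)+[x,y],s[i,4]) for i in range(1,n)])
    cv2.imwrite(f"pics/{f}c.png",cv2.resize(a,(650,int(650*h/w)),interpolation=cv2.INTER_CUBIC))
E
```

```text
w8 []
w1 [(array([301.8, 102.6]), np.int32(36))]
top0 [(array([233.2, 228.4]), np.int32(12)), (array([247., 230.]), np.int32(3))]
```

View pics/w8c.png

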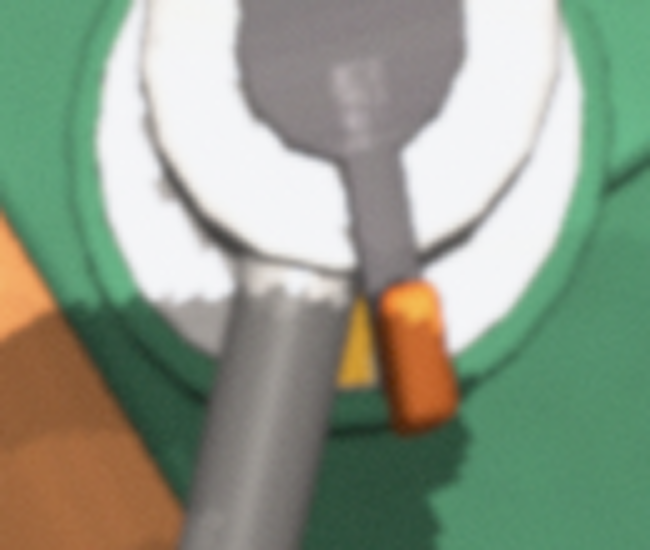

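View pics/w1c.png

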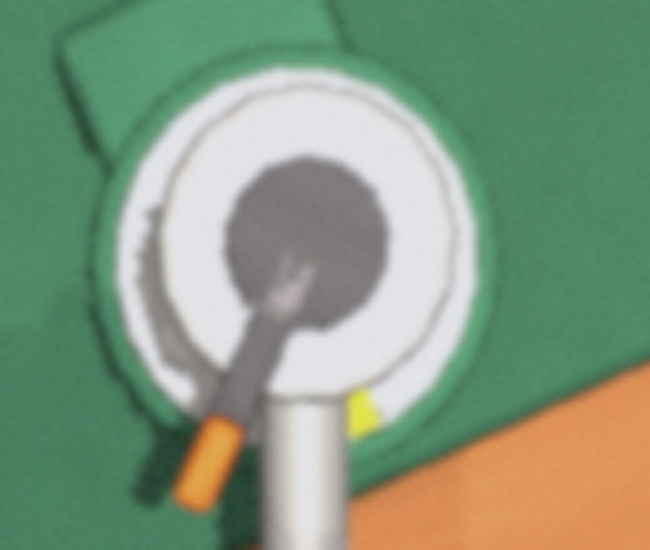

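```bash
python3 - <<'E'
from h import *
k=robot.get_calibration("wrist")
for q in [(318,74),(325,76),(321.4,69),(320,76)]: r=ray("wrist",q,.055,k); print(pol(B,r))
# flange center check
k1=dict(mtx=k["mtx"],view=np.array([[-0.336,-0.942,0.001,0.182],[0.904,-0.323,-0.279,-0.411],[0.264,-0.093,0.96,-0.546],[0,0,0,1]]))
for q in [(300,107),(306,105),(302.6,103)]: print("w1",pol(B,ray("wrist",q,.055,k1)))
for q in [(291,75)]: print(ray("wrist",q,.055,k1))
for n,a in (("w1",(290,165)),("w1",(291,285))): print(n,pol(B,ray("wrist",a,.0905,k1)))
for a in ((284,165),(258,290)): print("w8",pol(B,ray("wrist",a,.0905,k)))
E
```

```text
(0.0316, 257.63)
(0.0346, 265.11)
(0.0291, 263.86)
(0.0333, 259.44)
w1 (0.032, 182.52)
w1 (0.033, 192.7)
w1 (0.0298, 189.34)
[ 0.59048349 -0.031681    0.055     ]
w1 (0.078, 161.78)
w1 (0.1951, 161.57)
w8 (0.0928, 233.33)
w8 (0.187, 232.02)
```

>>> play_rows:
  moves:
    - [[-0.01, 0, 0, -7, 0.1], [0, 0, 0, -7, 0.1], [0, 0, 0, -7, 0.1], [0, 0, 0, -7, 0.1], [0, 0, -0.04, 0, 0.1], [0, 0, -0.04, 0, 0.1], [0, 0, -0.04, 0, 0.1], [0, 0, -0.04, 0, 0.1], [0, 0, -0.04, 0, 0.1], [0, 0, 0, 0, 0.1]]

```text
time: 11.55
tool_pos: [0.5266, 0.0616, 0.2037]
tool_rot: [-3.035, 1.508, 1.693]
contact_force: [1.0, -1.6, 0.1]
opening: 0.0504
```

```bash
python3 - <<'E'
from h import *
p,R,o=show(); print(R.round(3).tolist())
im=robot.read_camera("wrist"); cv2.imwrite("pics/w9.png",im[:,:,::-1])
k=robot.get_calibration("wrist")
kn=[.5542,.1121]
print(proj("wrist",kn+[.119],k),proj("wrist",list(W)+[.085],k),proj("wrist",list(B)+[.101],k)); print("to",to([*kn,.15]))
print(robot.spot_in("wrist","knob_mid"))
E
```

```text
t 11.55 p [0.5266 0.0616 0.2037] yaw_y 0.88 xz -0.998 F [ 1.  -1.6  0.1] op 0.0504
[[-0.008, 1.0, 0.015], [0.062, 0.015, -0.998], [-0.998, -0.007, -0.062]]
[319.58732541 143.20988529] [363.02439834 101.09540946] [358.52983877 320.81672571]
to [ 0.05639408  0.02851506 -0.04871141]
[{'point': [359.5, 99.3], 'score': 0.76}]
```

View pics/w9.png

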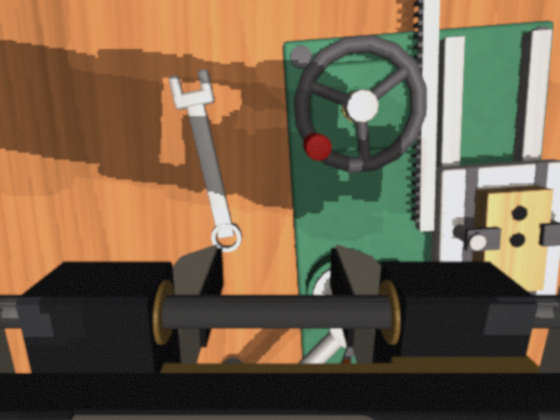

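```bash
python3 - <<'E'
from h import *
k=robot.get_calibration("wrist")
a=ray("wrist",(318,146),.119,k);b=ray("wrist",(361,105),.085,k);print(a,b,pol(b[:2],a)); print(to([a[0],a[1],.097]))
E
```

```text
[0.55317156 0.10873168 0.119     ] [0.58733004 0.13658996 0.085     ] (0.0441, 219.2)
[ 0.10892261  0.02784898 -0.04371907]
```

>>> play_rows:
  moves:
    - [[0, 0.014, -0.022, 0, 0.1], [0, 0.014, -0.022, 0, 0.1], [0.02, 0, 0, 0, 0.1], [0.025, 0, 0, 0, 0.1], [0.025, 0, 0, 0, 0.1], [0.02, 0, 0, 0, 0.1], [0.016, 0, 0, 0, 0.1], [0, 0, 0, 0, 0.1], [0, 0, 0, 0, 0.1], [0, 0, 0, 0, 0.1]]

```text
time: 12.65
tool_pos: [0.5621, 0.0933, 0.0968]
tool_rot: [3.104, 1.516, 1.528]
contact_force: [0.0, 0.1, 0.4]
opening: 0.0505
```

```bash
python3 - <<'E'
from h import *
p,R,o=show()
im=robot.read_camera("wrist"); cv2.imwrite("pics/w10.png",im[:,:,::-1])
print(to([.5533,.1095,.098]))
E
```

```text
t 12.65 p [0.5621 0.0933 0.0968] yaw_y -0.28 xz -0.9985 F [0.  0.1 0.4] op 0.0505
[-5.88317310e-05 -9.04998563e-03 -1.61448576e-02]
```

View pics/w10.png

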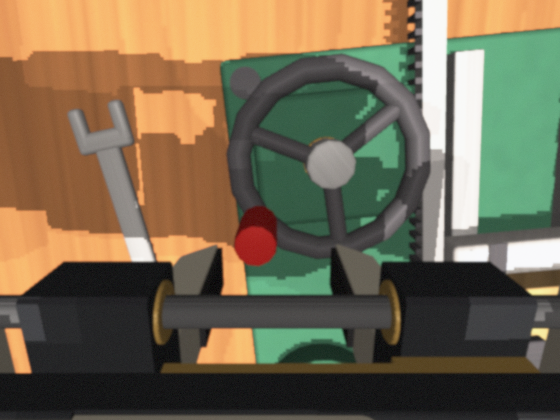

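>>> play_rows:
  moves:
    - [[0, -0.009, 0, 0, 0.1], [0, 0, -0.008, 0, 0.1], [0, 0, -0.008, 0, 0.1], [0, 0, 0, 0, 0.1], [0, 0, 0, 0, -0.8], [0, 0, 0, 0, -0.8], [0, 0, 0, 0, -0.8], [0, 0, 0, 0, -0.8], [0, 0, 0, 0, -0.8], [0, 0, 0, 0, -0.8]]
  grip_force: 12

```text
time: 13.7
tool_pos: [0.5535, 0.1113, 0.1008]
tool_rot: [3.015, 1.515, 1.44]
contact_force: [0.2, 0.7, 1.0]
opening: 0.0179
```

```bash
python3 - <<'E'
from h import *
p,R,o=show()
im=robot.read_camera("wrist"); cv2.imwrite("pics/w11.png",im[:,:,::-1])
print(to([.5533,.1095,.098]),pol([.588,.139],p))
E
```

```text
t 13.7 p [0.5535 0.1113 0.1008] yaw_y -0.22 xz -0.9985 F [0.2 0.7 1. ] op 0.0179
[ 0.00269925 -0.00021133  0.00191235] (0.0443, 218.81)
```

View pics/w11.png

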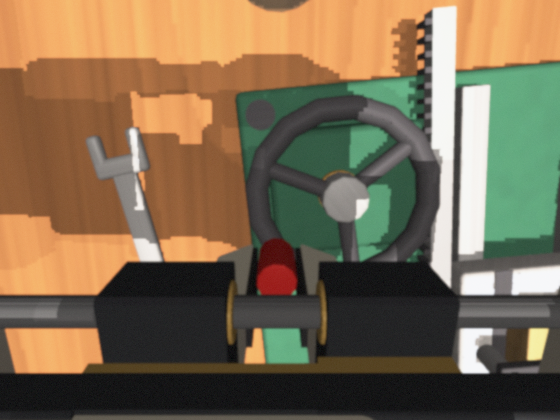

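```bash
cat >> h.py <<'E'
Wc=np.array([.588,.139])
def circ(step,n,C=Wc,z=.098):
    p,R,o=tool(); r,a=pol(C,p); q=p.copy()
    for i in range(n):
        a2=np.radians(a-step*(i+1)); t=np.array([C[0]+.045*np.cos(a2),C[1]+.045*np.sin(a2),p[2]+np.clip(z-p[2],-.003*(i+1),.003*(i+1))])
        print(np.round(R.T@(t-q),4).tolist()); q=t
E
python3 -c "
from h import *
circ(8,10)"
```

```text
[0.003, -0.0042, -0.0045]
[0.0003, -0.0029, -0.0056]
[0.0003, -0.002, -0.0059]
[0.0003, -0.0012, -0.0062]
[0.0003, -0.0003, -0.0063]
[0.0003, 0.0005, -0.0062]
[0.0003, 0.0014, -0.0061]
[0.0003, 0.0022, -0.0059]
[0.0003, 0.003, -0.0055]
[0.0003, 0.0038, -0.005]
```

>>> play_rows:
  moves:
    - [[0.003, -0.004, -0.0045, 0, -0.8], [0, -0.003, -0.0055, 0, -0.8], [0, -0.002, -0.006, 0, -0.8], [0, -0.001, -0.006, 0, -0.8], [0, 0, -0.006, 0, -0.8], [0, 0.0005, -0.006, 0, -0.8], [0, 0.0015, -0.006, 0, -0.8], [0, 0.002, -0.006, 0, -0.8], [0, 0.003, -0.0055, 0, -0.8], [0, 0.004, -0.005, 0, -0.8]]

```text
time: 14.75
tool_pos: [0.5537, 0.1691, 0.1]
tool_rot: [3.075, 1.52, 1.501]
contact_force: [-1.4, -2.8, -3.1]
opening: 0.0176
```

```bash
python3 - <<'E'
from h import *
p,R,o=show();print(pol(Wc,p))
im=robot.read_camera("wrist"); cv2.imwrite("pics/w12.png",im[:,:,::-1])
im=robot.read_camera("top"); cv2.imwrite("pics/t12.png",cv2.resize(im[110:310,130:430,::-1],None,fx=2.66,fy=2.66))
circ(10,10)
E
```

```text
t 14.75 p [0.5537 0.1691 0.1   ] yaw_y -0.23 xz -0.9987 F [-1.4 -2.8 -3.1] op 0.0176
(0.0457, 138.75)
[0.0024, 0.0062, -0.0048]
[0.0003, 0.0066, -0.0042]
[0.0002, 0.0072, -0.003]
[0.0001, 0.0077, -0.0017]
[0.0001, 0.0078, -0.0004]
[-0.0, 0.0078, 0.001]
[-0.0001, 0.0075, 0.0023]
[-0.0002, 0.007, 0.0036]
[-0.0002, 0.0062, 0.0047]
[-0.0003, 0.0053, 0.0058]
```

View pics/w12.png

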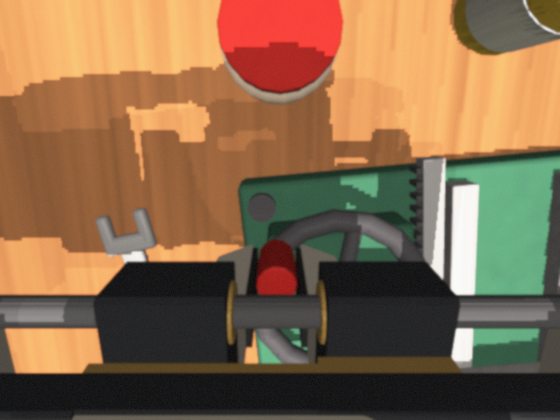

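View pics/t12.png

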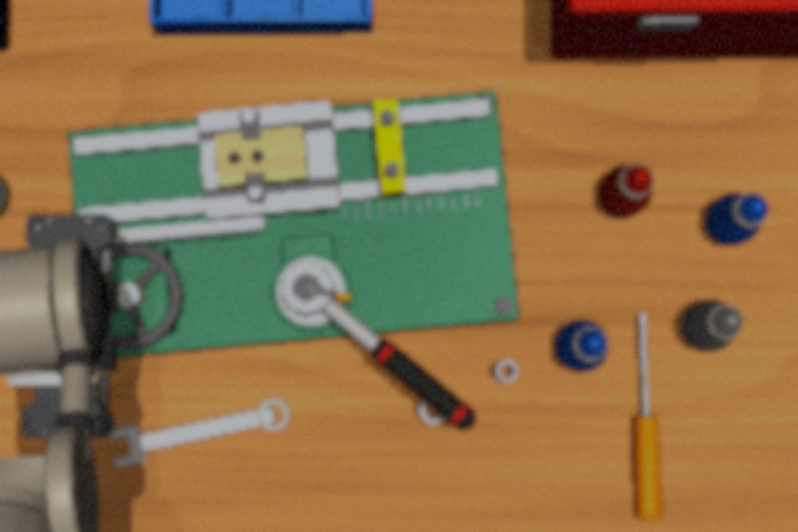

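>>> play_rows:
  moves:
    - [[0.002, 0.006, -0.005, 0, -0.8], [0, 0.0065, -0.004, 0, -0.8], [0, 0.007, -0.003, 0, -0.8], [0, 0.0075, -0.0015, 0, -0.8], [0, 0.008, -0.0005, 0, -0.8], [0, 0.008, 0.001, 0, -0.8], [0, 0.0075, 0.0025, 0, -0.8], [0, 0.007, 0.0035, 0, -0.8], [0, 0.006, 0.0045, 0, -0.8], [0, 0.005, 0.006, 0, -0.8]]

```text
time: 15.85
tool_pos: [0.6256, 0.1656, 0.0999]
tool_rot: [-3.117, 1.519, 1.592]
contact_force: [-6.8, -0.6, 2.9]
opening: 0.0175
```

```bash
python3 - <<'E'
from h import *
p,R,o=show();print(pol(Wc,p))
im=robot.read_camera("top"); cv2.imwrite("pics/t13.png",cv2.resize(im[130:190,180:290,::-1],None,fx=7,fy=7,interpolation=cv2.INTER_CUBIC))
im=robot.read_camera("scene"); cv2.imwrite("pics/s13.png",cv2.resize(im[150:330,200:430,::-1],None,fx=3,fy=3,interpolation=cv2.INTER_CUBIC))
circ(5,10)
E
```

```text
t 15.85 p [0.6256 0.1656 0.0999] yaw_y -0.2 xz -0.9987 F [-6.8 -0.6  2.9] op 0.0175
(0.0461, 35.32)
[0.0017, 0.0011, 0.004]
[-0.0002, 0.0017, 0.0035]
[-0.0002, 0.0014, 0.0037]
[-0.0002, 0.0011, 0.0038]
[-0.0002, 0.0008, 0.0038]
[-0.0002, 0.0004, 0.0039]
[-0.0002, 0.0001, 0.0039]
[-0.0002, -0.0003, 0.0039]
[-0.0002, -0.0006, 0.0039]
[-0.0002, -0.0009, 0.0038]
```

View pics/t13.png

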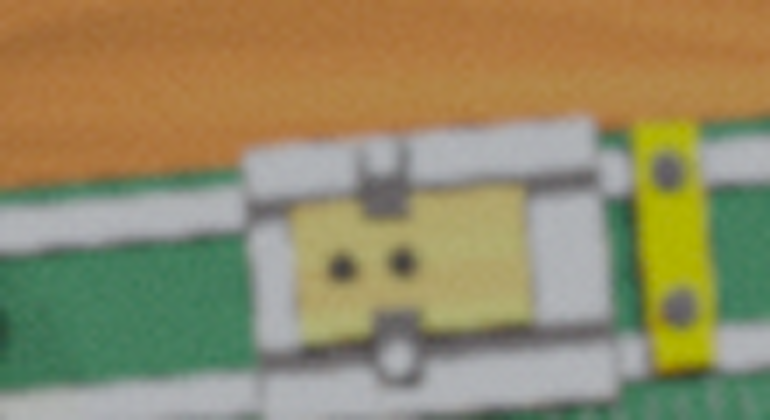

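View pics/s13.png

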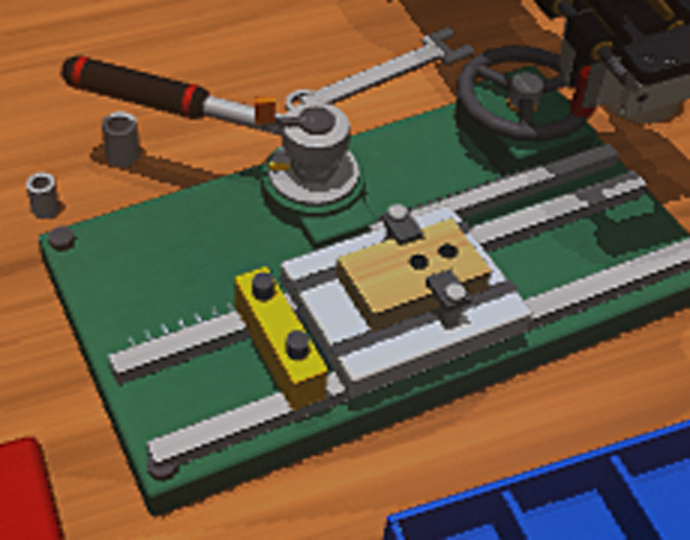

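>>> play_rows:
  moves:
    - [[0.001, 0.001, 0.003, 0, -0.8], [0, 0.0012, 0.0025, 0, -0.8], [0, 0.0012, 0.0025, 0, -0.8], [0, 0.001, 0.0025, 0, -0.8], [0, 0.0008, 0.0025, 0, -0.8], [0, 0.0006, 0.0025, 0, -0.8], [0, 0.0004, 0.0025, 0, -0.8], [0, 0.0002, 0.0025, 0, -0.8], [0, 0, 0.0025, 0, -0.8], [0, 0, 0, 0, -0.8]]

```text
time: 16.95
tool_pos: [0.6333, 0.142, 0.1]
tool_rot: [-3.043, 1.51, 1.662]
contact_force: [-5.7, -0.9, -1.4]
opening: 0.0175
```

```bash
cat > lk.py <<'E'
import sys
from h import *
n=sys.argv[1]
p,R,o=show();print(pol(Wc,p))
a=robot.read_camera("top")[130:190,200:290,::-1]
b=robot.read_camera("scene")[210:300,270:390,::-1]
a=cv2.resize(a,(780,520),interpolation=cv2.INTER_CUBIC)
b=cv2.resize(b,(780,585),interpolation=cv2.INTER_CUBIC)
cv2.imwrite(f"pics/t{n}.png",a);cv2.imwrite(f"pics/s{n}.png",b)
E
python3 lk.py 14
```

```text
t 16.95 p [0.6333 0.142  0.1   ] yaw_y -0.42 xz -0.9982 F [-5.7 -0.9 -1.4] op 0.0175
(0.0454, 3.84)
```

View pics/t14.png

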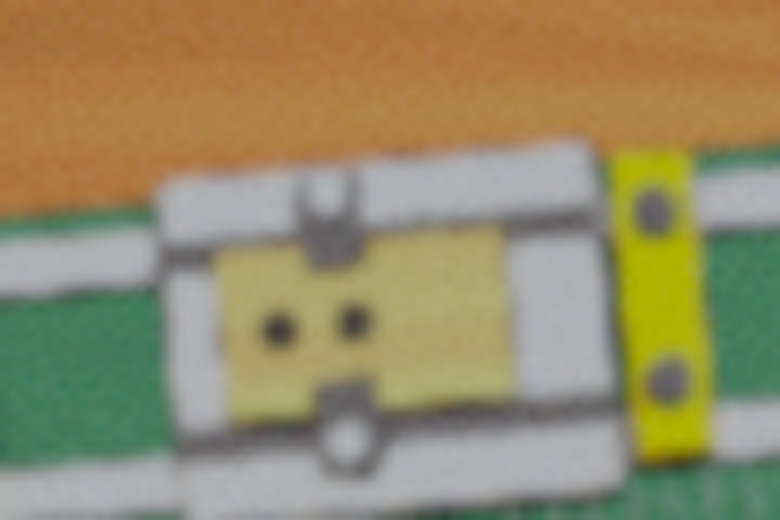

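View pics/s14.png

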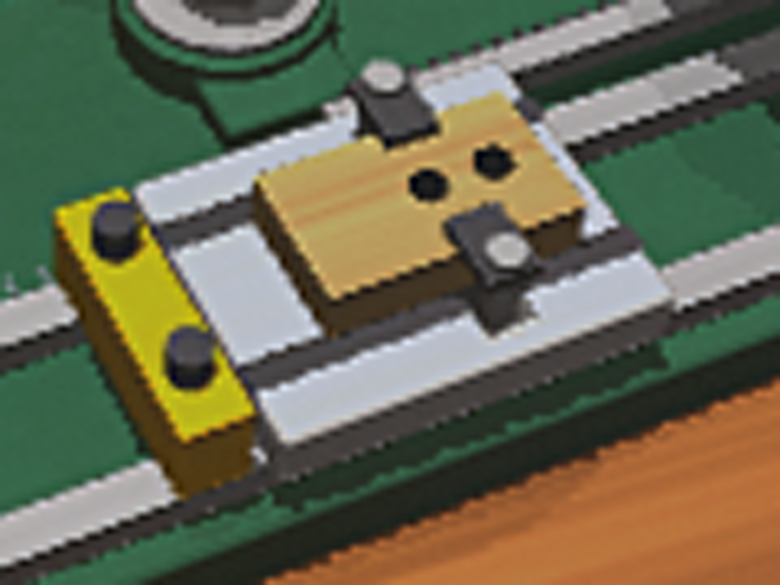

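>>> play_rows:
  moves:
    - [[0, 0, 0.0012, 0, -0.8], [0, 0, 0.0012, 0, -0.8], [0, 0, 0.0012, 0, -0.8], [0, -0.0001, 0.0012, 0, -0.8], [0, -0.0001, 0.0012, 0, -0.8], [0, -0.0001, 0.0012, 0, -0.8], [0, -0.0002, 0.0012, 0, -0.8], [0, 0, 0, 0, -0.8], [0, 0, 0, 0, -0.8], [0, 0, 0, 0, -0.8]]

```text
time: 18.05
tool_pos: [0.6332, 0.1373, 0.0999]
tool_rot: [-3.022, 1.502, 1.682]
contact_force: [-5.0, 1.9, -0.2]
opening: 0.0172
```

```bash
python3 lk.py 15
```

```text
t 18.05 p [0.6332 0.1373 0.0999] yaw_y -0.42 xz -0.9977 F [-5.   1.9 -0.2] op 0.0172
(0.0452, 357.8)
```

View pics/t15.png

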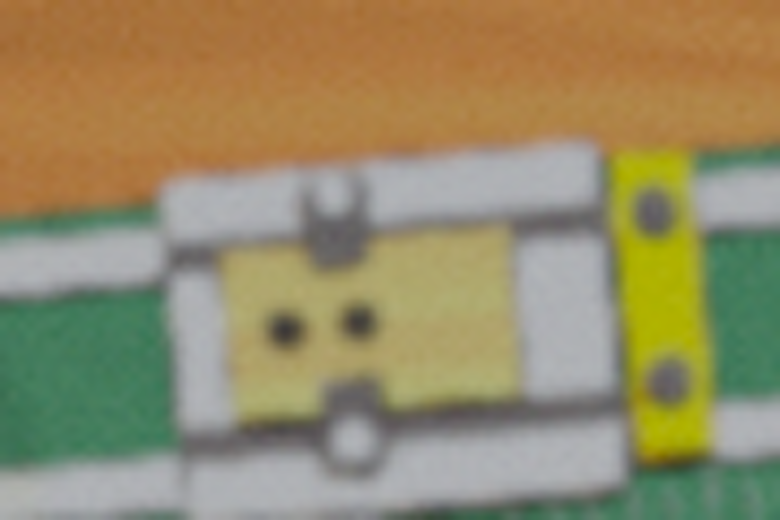

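>>> play_rows:
  moves:
    - [[0, -0.0001, 0.0014, 0, -0.8], [0, -0.0001, 0.0014, 0, -0.8], [0, -0.0001, 0.0014, 0, -0.8], [0, -0.0001, 0.0014, 0, -0.8], [0, -0.0002, 0.0014, 0, -0.8], [0, -0.0002, 0.0014, 0, -0.8], [0, -0.0002, 0.0014, 0, -0.8], [0, 0, 0, 0, -0.8], [0, 0, 0, 0, -0.8], [0, 0, 0, 0, -0.8]]

```text
time: 19.15
tool_pos: [0.6324, 0.1313, 0.1]
tool_rot: [-3.055, 1.496, 1.651]
contact_force: [-4.8, 1.6, 0.2]
opening: 0.0174
```

```bash
python3 lk.py 16
```

```text
t 19.15 p [0.6324 0.1313 0.1   ] yaw_y -0.38 xz -0.9972 F [-4.8  1.6  0.2] op 0.0174
(0.0451, 350.17)
```

View pics/t16.png

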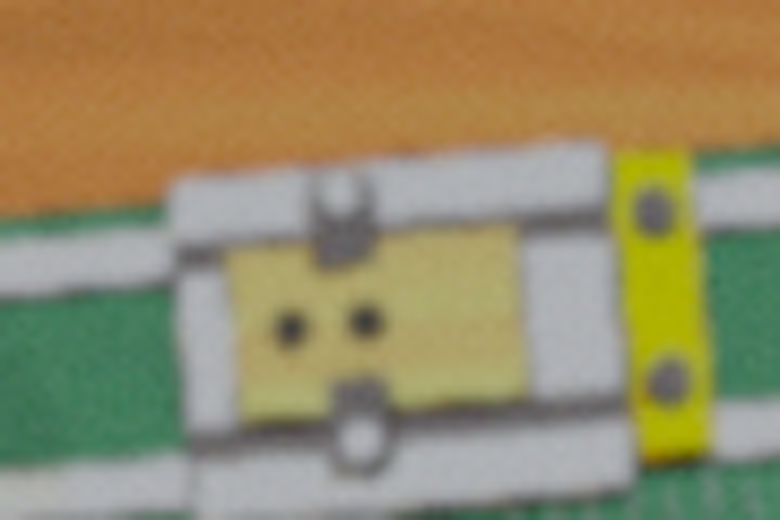

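View pics/s16.png

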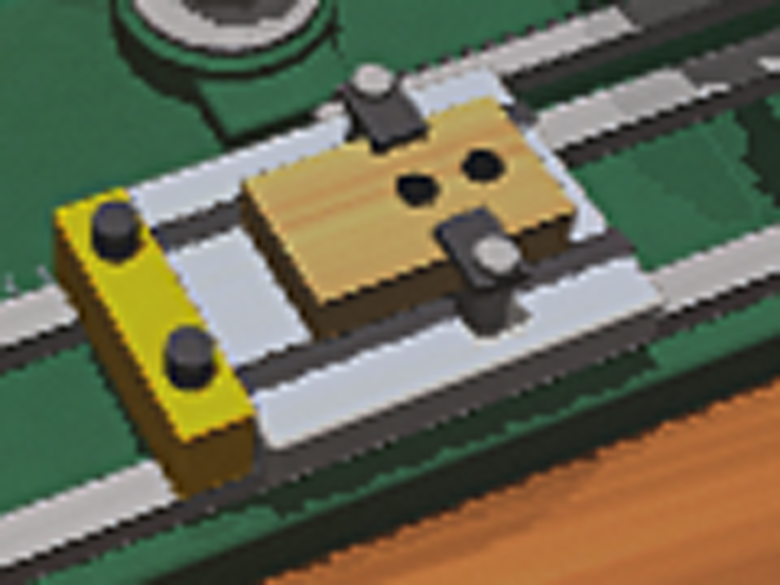

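>>> play_rows:
  moves:
    - [[0, -0.0003, 0.0014, 0, -0.8], [0, -0.0003, 0.0014, 0, -0.8], [0, -0.0003, 0.0014, 0, -0.8], [0, -0.0003, 0.0014, 0, -0.8], [0, -0.0003, 0.0014, 0, -0.8], [0, -0.0003, 0.0014, 0, -0.8], [0, -0.0003, 0.0014, 0, -0.8], [0, -0.0003, 0.0014, 0, -0.8], [0, -0.0003, 0.0014, 0, -0.8], [0, -0.0003, 0.0014, 0, -0.8]]

```text
time: 20.25
tool_pos: [0.6316, 0.1282, 0.1]
tool_rot: [3.127, 1.479, 1.551]
contact_force: [-3.6, 6.1, -0.4]
opening: 0.0175
```

```bash
python3 lk.py 17
```

```text
t 20.25 p [0.6316 0.1282 0.1   ] yaw_y -0.32 xz -0.9958 F [-3.6  6.1 -0.4] op 0.0175
(0.0449, 346.09)
```

View pics/t17.png

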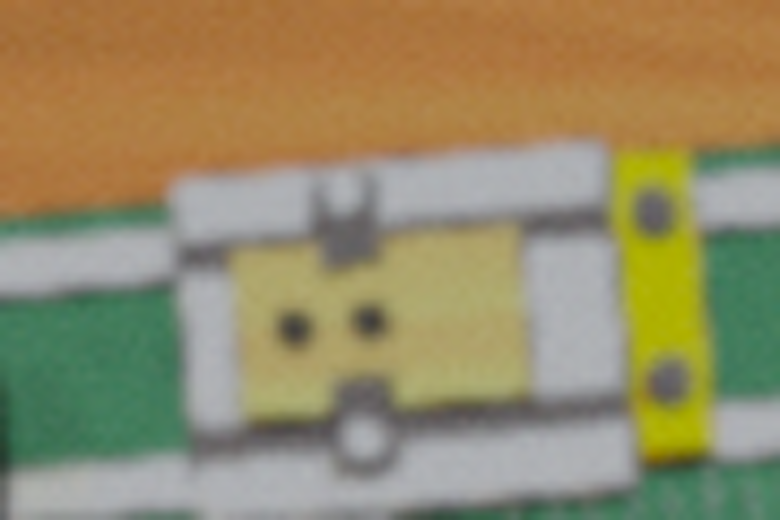

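View pics/s17.png

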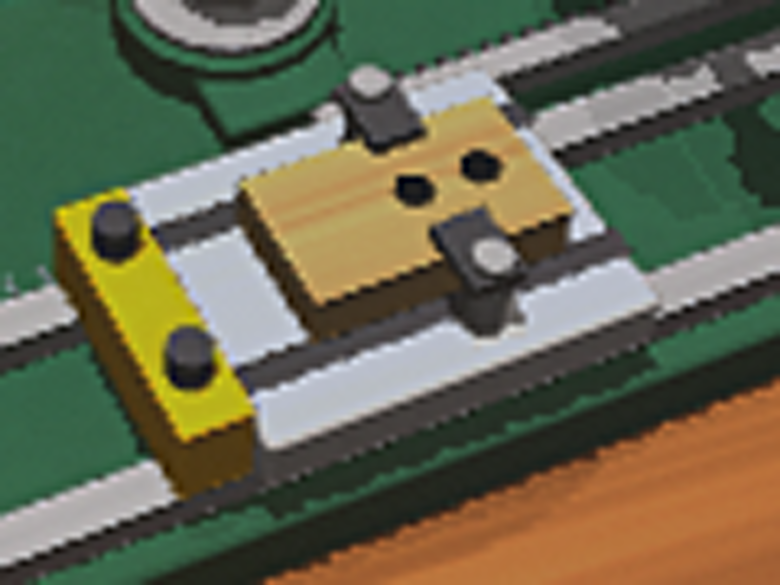

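>>> play_rows:
  moves:
    - [[0, -0.0005, 0.002, 0, -0.8], [0, -0.0005, 0.002, 0, -0.8], [0, -0.0005, 0.002, 0, -0.8], [0, -0.0005, 0.002, 0, -0.8], [0, -0.0005, 0.002, 0, -0.8], [0, -0.0005, 0.002, 0, -0.8], [0, -0.0005, 0.002, 0, -0.8], [0, -0.0005, 0.002, 0, -0.8], [0, -0.0005, 0.002, 0, -0.8], [0, -0.0005, 0.002, 0, -0.8]]

```text
time: 21.35
tool_pos: [0.6317, 0.1279, 0.1]
tool_rot: [3.002, 1.448, 1.428]
contact_force: [-1.5, 8.0, -1.5]
opening: 0.0175
```

```bash
python3 lk.py 18; python3 - <<'E'
from h import *
im=robot.read_camera("wrist"); cv2.imwrite("pics/w18.png",im[:,:,::-1])
a,b=[cv2.imread(f"pics/t{i}.png") for i in (17,18)]
E
```

```text
t 21.35 p [0.6317 0.1279 0.1   ] yaw_y -0.23 xz -0.9924 F [-1.5  8.  -1.5] op 0.0175
(0.0451, 345.71)
```

View pics/w18.png

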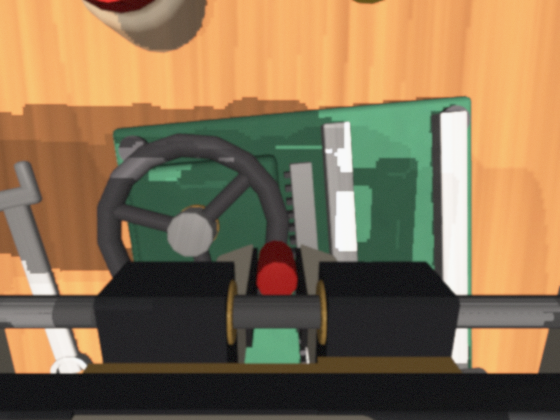

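View pics/t18.png

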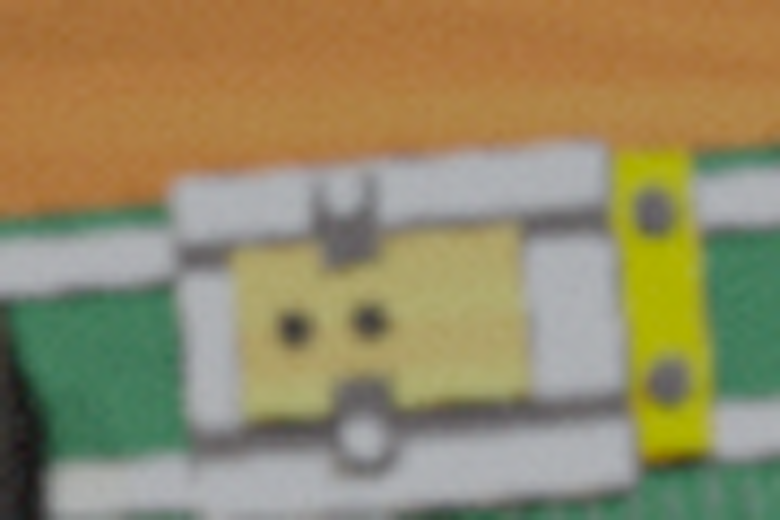

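Contact is confirmed: the knob moved only 0.3 mm under 8 N, and the stop's pixels haven't moved. Next I release and retreat.

>>> play_rows:
  moves:
    - [[0, 0, 0, 0, -0.8], [0, 0, 0, 0, -0.25], [0, 0, 0, 0, -0.25], [0, 0, 0, 0, -0.25], [-0.01, 0, 0, 0, -0.25], [-0.02, 0, 0, 0, -0.25], [-0.03, 0, 0, 0, -0.25], [-0.03, 0, 0, 0, -0.25], [-0.03, 0, 0, 0, -0.25], [0, 0, 0, 0, -0.25]]

```text
time: 22.5
tool_pos: [0.634, 0.1102, 0.2292]
tool_rot: [2.878, 1.447, 1.302]
contact_force: [0.6, 0.9, 0.1]
opening: 0.0345
```

```bash
python3 lk.py 19; python3 - <<'E'
from h import *
im=robot.read_camera("wrist"); cv2.imwrite("pics/w19.png",im[:,:,::-1])
im=robot.read_camera("top"); cv2.imwrite("pics/t19b.png",cv2.resize(im[110:310,130:430,::-1],None,fx=2.66,fy=2.66))
im=robot.read_camera("scene"); cv2.imwrite("pics/s19b.png",cv2.resize(im[130:330,80:430,::-1],None,fx=2.28,fy=2.28,interpolation=cv2.INTER_CUBIC))
E
```

```text
t 22.5 p [0.634  0.1102 0.2292] yaw_y -0.41 xz -0.9923 F [0.6 0.9 0.1] op 0.0345
(0.0543, 327.92)
```

View pics/t19b.png

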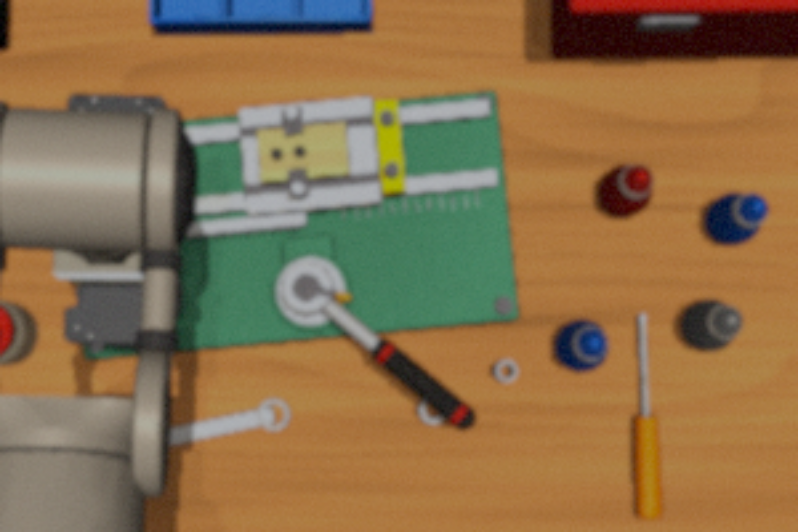

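View pics/s19b.png

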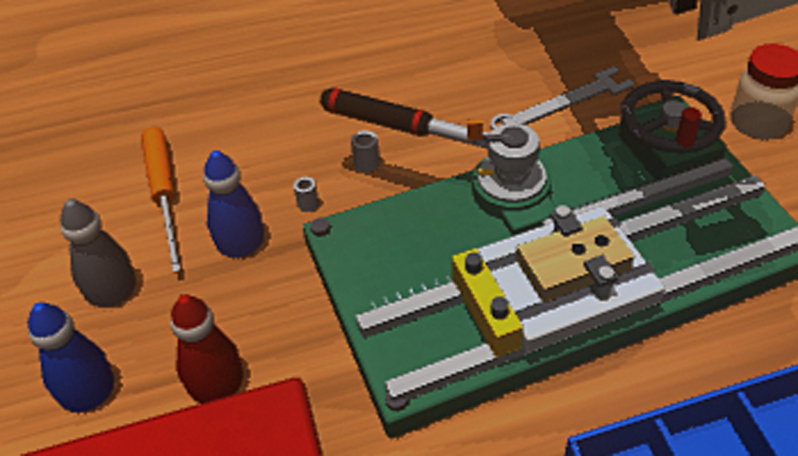

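View pics/t19.png

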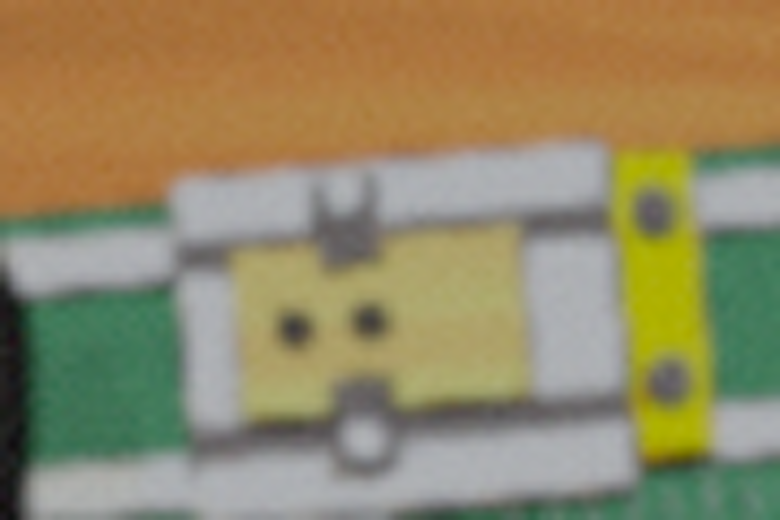

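The carriage sits against the stop at crop (375,150), the stop and red figurine are where they started, and the arm is clear at z = 0.229. I'm handing in.

```bash
python3 -c "
from cell import robot
print(robot.hand_in(), robot.observe()['time'])"
```

```text
the job is handed in; nothing more can be done
the job is handed in; nothing more can be done
```

The job is done and handed in at about 23 s on the robot's clock (limit 72 s). No verdict was reported, so the results below rest on my own checks.

- **Lever:** I pushed the orange tab counter-clockwise about 0.9 rad. In the pictures it had snapped over to the other side of the handle.
- **Bolt:** One stroke swung the handle from about 161.6° to 232.5°, roughly 1.24 rad, so no second stroke was needed. The flange's yellow mark moved about 72–74°, though it was partly hidden. Even with the full 0.27 rad of lost motion, the bolt is loosened by at least about 0.97 rad, above the required 0.85.
- **Carriage:** I wound the knob clockwise about 233° until it stalled. The last push moved it 0.3 mm with about 8 N on the tool, well under the 20 N at which the stop slips. The top view shows no visible gap, but a pixel there is about 2.5 mm, so the stall is the stronger evidence of contact.
- **Stop, figurine and arm:** The stop and the red figurine are at the same pixels as at the start. The gripper is open and well above everything, with contact force near zero.

**Disagreements:**
- My first pose fit for the slide unit was 10–19 mm out, because the `slide_base` origin is not at the plate's centre. I used the bolt head and wheel hub as measured directly instead.
- Two wheel-centre estimates differed by about 4 mm, so I used their mean.
- The tool tilted by about 7° by the end of the pushing, which caused no trouble.

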